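# Find the lid that snaps onto the canister

## Task

The canister lids got mixed up in the wash: three look-alike steel lids lie on the drying mat and only one of them fits the white canister standing on the walnut chopping board. Find it by trying them on and press it down until it snaps fully home all round; lay the lids that do not fit down flat, knob up, on the mat, the counter or the board. The closed canister must stay upright on the board; do not knock over or shift the other canister or anything else.

Things in the scene. Friction and masses are not known exactly. Their poses are not given: they have to be found in the camera images.
- board: dark walnut chopping board, fixed, 360 (x) x 460 (y) x 25 mm, on the left of the counter; origin under its centre, its top 25 mm above the counter
- mat: slate-coloured silicone drying mat, fixed, 320 (x) x 360 (y) x 6 mm, on the right of the counter; origin under its centre. The three lids start on it, knob up, well apart
- canister_1: white stoneware canister, loose, 0.75 kg, open at the top, 108 mm in diameter and 125 mm tall; origin under the centre of its foot, z up. The two canisters differ only in the width of the neck. One of the two (it varies) stands on the walnut board and is the one to close; the other stands on a small bread board of the same 25 mm thickness to the right of the mat and is left alone
- canister_1_rim (a point): centre of the mouth of canister_1, level with the top of its rim, 125 mm above its foot. The round neck is 84 or 94 mm wide over the rim, which is a rounded bead 6 mm thick; below the rim the neck is 22 mm tall
- canister_2: white stoneware canister, loose, 0.75 kg, open at the top, 108 mm in diameter and 125 mm tall; origin under the centre of its foot, z up. The two canisters differ only in the width of the neck. One of the two (it varies) stands on the walnut board and is the one to close; the other stands on a small bread board of the same 25 mm thickness to the right of the mat and is left alone
- canister_2_rim (a point): centre of the mouth of canister_2, level with the top of its rim, 125 mm above its foot. The round neck is 84 or 94 mm wide over the rim, which is a rounded bead 6 mm thick; below the rim the neck is 22 mm tall
- lid_1: round brushed-steel lid, loose, 0.16 kg, 114 mm in diameter; origin at the centre of its underside (the bottom edge of its 14 mm deep skirt, on which it lies), z up. The three look alike from outside and any yaw fits; hidden inside each are a plug and a groove for one width of rim, with springy beads. Only one fits the canister to close: which one varies and must be found by trying
- lid_1_seat (a point): centre of the face inside lid_1 that lands on the rim, 14 mm above its underside; it meets the rim point when home (underside 111 mm above the canister's foot). A wrong lid stops 12 to 14 mm proud however pushed. The right lid, centred within about 3 mm, stands some 9 mm proud until pushed straight down with about 10 to 20 N, when its beads snap under the rim
- lid_1_knob (a point): on the axis of lid_1's knob, 42 mm above its underside. The knob is an upright cylinder 30 mm in diameter with its flat top 58 mm above the underside; the lid's top around it is 17 mm (edge) to 21 mm (at the knob) above the underside
- lid_2: round brushed-steel lid, loose, 0.16 kg, 114 mm in diameter; origin at the centre of its underside (the bottom edge of its 14 mm deep skirt, on which it lies), z up. The three look alike from outside and any yaw fits; hidden inside each are a plug and a groove for one width of rim, with springy beads. Only one fits the canister to close: which one varies and must be found by trying
- lid_2_seat (a point): centre of the face inside lid_2 that lands on the rim, 14 mm above its underside; it meets the rim point when home (underside 111 mm above the canister's foot). A wrong lid stops 12 to 14 mm proud however pushed. The right lid, centred within about 3 mm, stands some 9 mm proud until pushed straight down with about 10 to 20 N, when its beads snap under the rim
- lid_2_knob (a point): on the axis of lid_2's knob, 42 mm above its underside. The knob is an upright cylinder 30 mm in diameter with its flat top 58 mm above the underside; the lid's top around it is 17 mm (edge) to 21 mm (at the knob) above the underside
- lid_3: round brushed-steel lid, loose, 0.16 kg, 114 mm in diameter; origin at the centre of its underside (the bottom edge of its 14 mm deep skirt, on which it lies), z up. The three look alike from outside and any yaw fits; hidden inside each are a plug and a groove for one width of rim, with springy beads. Only one fits the canister to close: which one varies and must be found by trying
- lid_3_seat (a point): centre of the face inside lid_3 that lands on the rim, 14 mm above its underside; it meets the rim point when home (underside 111 mm above the canister's foot). A wrong lid stops 12 to 14 mm proud however pushed. The right lid, centred within about 3 mm, stands some 9 mm proud until pushed straight down with about 10 to 20 N, when its beads snap under the rim
- lid_3_knob (a point): on the axis of lid_3's knob, 42 mm above its underside. The knob is an upright cylinder 30 mm in diameter with its flat top 58 mm above the underside; the lid's top around it is 17 mm (edge) to 21 mm (at the knob) above the underside
- ramekin_1: small white ribbed dish, 88 mm wide and 50 mm tall, standing on the far left of the chopping board; origin under its centre. To be left where it is
- ramekin_2: the same white dish, standing on the counter beyond the mat. To be left where it is
- half_lemon: half a yellow lemon, cut face down on the near left of the chopping board, 68 mm wide, 49 mm tall. To be left where it is
- spice_jar: dark spice jar with a grey cap, 52 mm wide, 107 mm tall, standing on the counter to the left of the board. To be left where it is
There are look-alikes about, which are no part of the job. What is shaped like the lid_2 but yellow is not meant. Leave any blue look-alike of the lid_1 alone.

How it is judged:
At the end, for the whole second after the job is handed in: One lid is home on the upright canister on the walnut board: its seat point within 4 mm of the rim point, square to the canister within 0.05 rad. The other two lids lie knob up, within 0.12 rad of level, underside under 35 mm above the counter. All lids and canisters at rest (((distance between lid_1_seat and canister_1_rim below 0.004 m and angle between the z axis of lid_1 and the z axis of canister_1, either way round below 0.05 rad and (horizontal distance between canister_1 and board below 0.29 m and height (world z) of canister_1 between 0.02 and 0.032 m and angle between canister_1's own z axis and vertical below 0.06 rad)) or (distance between lid_1_seat and canister_2_rim below 0.004 m and angle between the z axis of lid_1 and the z axis of canister_2, either way round below 0.05 rad and (horizontal distance between canister_2 and board below 0.29 m and height (world z) of canister_2 between 0.02 and 0.032 m and angle between canister_2's own z axis and vertical below 0.06 rad)) or (distance between lid_2_seat and canister_1_rim below 0.004 m and angle between the z axis of lid_2 and the z axis of canister_1, either way round below 0.05 rad and (horizontal distance between canister_1 and board below 0.29 m and height (world z) of canister_1 between 0.02 and 0.032 m and angle between canister_1's own z axis and vertical below 0.06 rad)) or (distance between lid_2_seat and canister_2_rim below 0.004 m and angle between the z axis of lid_2 and the z axis of canister_2, either way round below 0.05 rad and (horizontal distance between canister_2 and board below 0.29 m and height (world z) of canister_2 between 0.02 and 0.032 m and angle between canister_2's own z axis and vertical below 0.06 rad)) or (distance between lid_3_seat and canister_1_rim below 0.004 m and angle between the z axis of lid_3 and the z axis of canister_1, either way round below 0.05 rad and (horizontal distance between canister_1 and board below 0.29 m and height (world z) of canister_1 between 0.02 and 0.032 m and angle between canister_1's own z axis and vertical below 0.06 rad)) or (distance between lid_3_seat and canister_2_rim below 0.004 m and angle between the z axis of lid_3 and the z axis of canister_2, either way round below 0.05 rad and (horizontal distance between canister_2 and board below 0.29 m and height (world z) of canister_2 between 0.02 and 0.032 m and angle between canister_2's own z axis and vertical below 0.06 rad))) and ((height (world z) of lid_1 below 0.035 m and angle between lid_1's own z axis and vertical below 0.12 rad) or (distance between lid_1_seat and canister_1_rim below 0.004 m and angle between the z axis of lid_1 and the z axis of canister_1, either way round below 0.05 rad and (horizontal distance between canister_1 and board below 0.29 m and height (world z) of canister_1 between 0.02 and 0.032 m and angle between canister_1's own z axis and vertical below 0.06 rad)) or (distance between lid_1_seat and canister_2_rim below 0.004 m and angle between the z axis of lid_1 and the z axis of canister_2, either way round below 0.05 rad and (horizontal distance between canister_2 and board below 0.29 m and height (world z) of canister_2 between 0.02 and 0.032 m and angle between canister_2's own z axis and vertical below 0.06 rad))) and ((height (world z) of lid_2 below 0.035 m and angle between lid_2's own z axis and vertical below 0.12 rad) or (distance between lid_2_seat and canister_1_rim below 0.004 m and angle between the z axis of lid_2 and the z axis of canister_1, either way round below 0.05 rad and (horizontal distance between canister_1 and board below 0.29 m and height (world z) of canister_1 between 0.02 and 0.032 m and angle between canister_1's own z axis and vertical below 0.06 rad)) or (distance between lid_2_seat and canister_2_rim below 0.004 m and angle between the z axis of lid_2 and the z axis of canister_2, either way round below 0.05 rad and (horizontal distance between canister_2 and board below 0.29 m and height (world z) of canister_2 between 0.02 and 0.032 m and angle between canister_2's own z axis and vertical below 0.06 rad))) and ((height (world z) of lid_3 below 0.035 m and angle between lid_3's own z axis and vertical below 0.12 rad) or (distance between lid_3_seat and canister_1_rim below 0.004 m and angle between the z axis of lid_3 and the z axis of canister_1, either way round below 0.05 rad and (horizontal distance between canister_1 and board below 0.29 m and height (world z) of canister_1 between 0.02 and 0.032 m and angle between canister_1's own z axis and vertical below 0.06 rad)) or (distance between lid_3_seat and canister_2_rim below 0.004 m and angle between the z axis of lid_3 and the z axis of canister_2, either way round below 0.05 rad and (horizontal distance between canister_2 and board below 0.29 m and height (world z) of canister_2 between 0.02 and 0.032 m and angle between canister_2's own z axis and vertical below 0.06 rad))) and linear speed of each of lid_1, lid_2, lid_3, canister_1, canister_2 below 0.02 m/s); the robot touches nothing.
It fails at once if a canister is tipped by more than 0.35 rad (angle between any of canister_1, canister_2's own z axis and vertical above 0.35 rad).
It fails at once if the canister that is not on the walnut board is shifted by more than 30 mm ((horizontal distance between canister_1 and board above 0.35 m and distance of canister_1 from where it was at the start of the episode above 0.03 m) or (horizontal distance between canister_2 and board above 0.35 m and distance of canister_2 from where it was at the start of the episode above 0.03 m)).
It fails at once if a small dish, the half lemon or the spice jar is shifted by more than 30 mm (distance of any of ramekin_1, ramekin_2, half_lemon, spice_jar from where it was at the start of the episode above 0.03 m).
It also fails if it takes over 72 s, if anything falls off the work surface, if the arm or the gripper's body presses on something with over 40 N, if the wrist force passes 120 N, or if a joint passes its speed limit or range.

## Robot

A 7-joint arm with a two-finger parallel gripper is mounted at the origin on the work surface. World frame = base frame: x ahead of the robot, y to its left, z up, the work surface at z = 0. Lengths are in m, angles in rad, forces in N, time in s.
With the tool pointing down it reaches from about 0.425 to 0.95 m from the base axis. Payload 4.7 kg.
Tool frame: the origin (TCP) lies between the finger pads; the fingertips stand 25 mm ahead of it and the grasp point (between the pads) lies 6 mm ahead of it; z points along the fingers, y is the line along which they close (so a half turn about z gives the same grasp; the last joint's range is limited). The gripper opens to 85 mm and grips with 20 to 120 N. Pads are 22 mm wide; open, the fingers measure 114 mm over their backs; the gripper's body (76 mm by 85 mm) begins 54 mm behind the grasp point. The pads swing forward as they close: fully open they stand 13 mm farther back than shut.
Start: joints at [1.156, 0.469, -0.049, 1.532, 0.024, 1.141, -0.082], TCP at [0.254, -0.625, 0.256] pointing down, gripper open.
Joint ranges: [-2.59, 2.59], [-0.33, 1.99], [-1.39, 1.29], [0.1, 2.45], [-1.04, 4.18], [0.21, 1.99], [-2.66, 2.66]. Speed limits (rad/s): [2.57, 2.57, 3.14, 3.14, 3.14, 3.14, 3.14].

## Interface

Orientations are given as a 3x3 rotation matrix whose columns are the frame's x, y, z axes.
In Python, from rig import * gives the robot as it stands. Calls block until the motion is done:
- movep(position, orientation): joint-space move of the TCP to a pose.
- move_l(position, attitude=None, feed=0.15, until_force=None): straight line of the TCP; attitude=None keeps the orientation; feed is the mean speed in m/s. With until_force (N) it stops when the force on the tool has changed by that much, and returns True; else False.
- move_joints(angles): joint-space move.
- command_gripper(opening, newtons=None): finger opening in m; newtons is the grip in N (None keeps the last); returns when the fingers have stopped.
- sleep(seconds).
- inverse_kinematics(position, orientation): joint angles nearest the present ones, or None.
- sense(): the state.
- camera(name): name is "scene" or "top"; returns (picture, depth): 384x512x3 uint8, red, green, blue; 384x512 float32, m along the optical axis (not along the pixel's ray), 0 where there is no reading.
- camera_params(name): a dict with "K" (3x3 intrinsics, pixels), "position" and "rotation" of the camera in the world. Camera axes: x right, y down, z forward; pixel columns grow to the right and rows downward; lengths in m; the calibration is good to about 2 mm. A picture is of the moment at which its call begins. camera_params takes no time and is no camera call.
A pose or a line that the arm cannot do raises Unreachable and nothing moves.
- finish_job(): hands the job in; it is judged then, once.
The state is a dict: "time_s": time; "joint_pos": joint angles; "qd": joint speeds; "joint_efforts": joint torques, N m; "position": TCP position; "tcp_rot": TCP orientation; "wrist_force": force on the tool from outside, world axes, zero at the start; "ft_torque": the same for the moment, N m; "finger_gap": finger opening in m; "gripper_force": force on a finger pad.
Only numpy, scipy, OpenCV 4.12 (cv2) and the standard library are available. Lean on these libraries where they do the work, as an engineer would, in place of code of your own. Each camera call takes 0.05 s, during which the arm holds its last target. There are 200 camera calls.

## Working session

There is one attempt and no reset: what is moved stays moved. The work goes in short steps, each a Python script; the robot and the scene stay as the last script left them, time stands still between calls to the robot, and variables do not carry over. Pictures are saved under pics/ and viewed, at most 10 in all, crops included, and the job is handed in when it is done.

```bash
mkdir -p pics
python3 - <<'E'
from rig import *
import cv2,numpy as np
for n in("scene","top"):
    p,d=camera(n); np.savez(f"{n}.npz",p=p,d=d); cv2.imwrite(f"pics/{n}0.png",p[:,:,::-1])
    c=camera_params(n); print(n,c["K"].tolist(),np.round(c["position"],3),np.round(c["rotation"],3).tolist(),(d==0).mean())
s=sense();print(s["time_s"],s["position"],s["tcp_rot"],s["finger_gap"])
E
```

```text
scene [[499.3100018367484, 0.0, 263.58892965238067], [0.0, 499.3100018367484, 193.19854109260118], [0.0, 0.0, 1.0]] [ 1.364 -0.493  1.781] [[0.517, 0.734, -0.442], [0.856, -0.445, 0.262], [-0.004, -0.514, -0.858]] 0.0040435791015625
top [[476.98191871463104, 0.0, 260.69128379430043], [0.0, 476.98191871463104, 193.93882497478674], [0.0, 0.0, 1.0]] [0.356 0.015 1.801] [[0.003, -0.995, 0.101], [-1.0, -0.004, -0.007], [0.007, -0.101, -0.995]] 0.0036163330078125
0.1 [ 0.25381306 -0.62494308  0.2553382 ] [[ 9.26503969e-01  3.76284239e-01 -7.52364100e-04]
 [ 3.76284984e-01 -9.26502493e-01  1.65575891e-03]
 [-7.40312321e-05 -1.81717052e-03 -9.99998346e-01]] 0.08574245166107251
```

```bash
ls; python3 -c "
import cv2,numpy as np
a=cv2.imread('pics/scene0.png');b=cv2.imread('pics/top0.png');print(a.shape)"
```

```text
pics
scene.npz
top.npz
(384, 512, 3)
```

View pics/scene0.png

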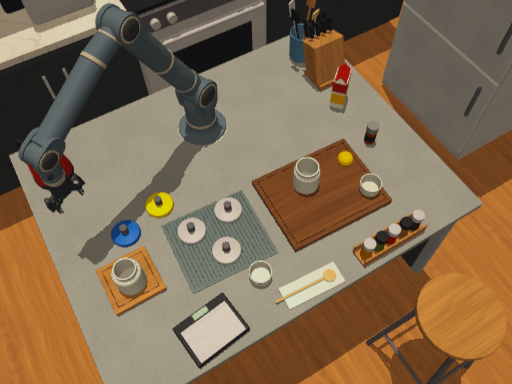

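View pics/top0.png

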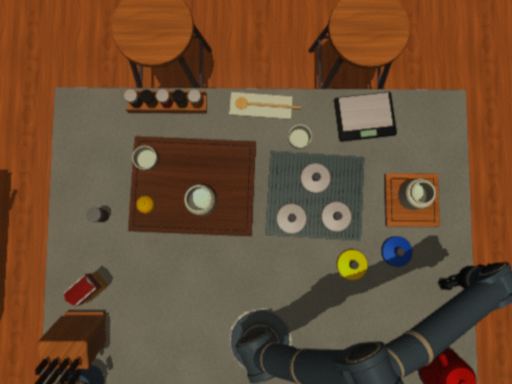

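The scene view shows three lids on the mat at (191,230), (228,209) and (226,250), with the board canister at (306,175). In the top view the lids are at (316,178), (291,219) and (337,216), the board canister at (200,200) and the other one at (420,193). The yellow and blue lids are decoys beside the mat.

```bash
cat > meas.py <<'E'
import numpy as np, cv2
from scipy.optimize import least_squares
def cloud(d,c):
    v,u=np.nonzero(d>0); z=d[v,u]; K=c["K"]
    K=np.array(K); P=np.c_[(u-K[0,2])/K[0,0]*z,(v-K[1,2])/K[1,1]*z,z]
    return P@np.array(c["rotation"]).T+np.array(c["position"]), u, v
def near(P,xy,r): return P[np.hypot(P[:,0]-xy[0],P[:,1]-xy[1])<r]
def circle(Q,r=None):
    f=(lambda p:np.hypot(Q[:,0]-p[0],Q[:,1]-p[1])-(p[2] if r is None else r))
    return least_squares(f,[*np.median(Q[:,:2],0),0.04],loss="soft_l1",f_scale=.002).x
def enclose(Q):
    (x,y),r=cv2.minEnclosingCircle(Q[:,:2].astype(np.float32)); return np.round([x,y,r],4)
E
python3 - <<'E'
from rig import *
from meas import *
px={"top":{"A":(316,178),"B":(291,219),"C":(337,216),"can":(200,200),"can2":(420,193),"ram1":(145,158),"lemon":(145,204)}}
cen={}
for n in("top","scene"):
    d=np.load(n+".npz")["d"]; c=camera_params(n); P,u,v=cloud(d,c)
    print(n,"counter z",np.round(np.median(P[(abs(P[:,0]-.35)<.06)&(abs(P[:,1]-.1)<.1)][:,2]),4))
    if n=="top":
        for k,(a,b) in px["top"].items():
            m=(abs(u-a)<3)&(abs(v-b)<3); cen[k]=np.median(P[m],0)[:2]
    for k in "ABC":
        Q=near(P,cen[k],.075); T=Q[Q[:,2]>.045]; L=Q[(Q[:,2]>.018)&(Q[:,2]<.035)]
        top=T[T[:,2]>np.percentile(T[:,2],70)-.004] 
        print(k,"knob",len(T),np.round([*enclose(top)],4),"ztop",np.round(np.percentile(T[:,2],[50,80,95]),4),"disc",enclose(L),np.round(np.median(L[:,2]),4))
        R=Q[Q[:,2]<.010]; print("   mat z",np.round(np.median(R[:,2]),4))
    for k in("can","can2"):
        Q=near(P,cen[k],.1); zt=np.percentile(Q[:,2],99); T=Q[(Q[:,2]>zt-.006)]
        print(k,"rim z",np.round(zt,4),np.round(circle(T),4),enclose(T),len(T),"body",enclose(Q[(Q[:,2]>.09)&(Q[:,2]<.125)]))
print({k:np.round(x,3) for k,x in cen.items()})
E
```

```text
top counter z 0.0018
A knob 56 [ 0.6025 -0.2019  0.0144] ztop [0.0648 0.0676 0.075 ] disc [ 0.5957 -0.2117  0.0725] 0.0249
   mat z 0.0049
B knob 56 [ 0.4492 -0.1108  0.0148] ztop [0.0637 0.0668 0.0697] disc [ 0.4465 -0.1051  0.0621] 0.0245
   mat z 0.0046
C knob 58 [ 0.4575 -0.2771  0.0144] ztop [0.0639 0.0666 0.0695] disc [ 0.4575 -0.2799  0.0694] 0.0245
   mat z 0.0052
can rim z 0.1531 [0.5098 0.2215 0.044 ] [0.5103 0.2221 0.047 ] 103 body [0.5103 0.222  0.0544]
can2 rim z 0.1525 [ 0.5351 -0.5626  0.0387] [ 0.5355 -0.5628  0.0424] 91 body [ 0.5352 -0.5627  0.055 ]
scene counter z 0.0028
A knob 61 [ 0.6029 -0.208   0.0156] ztop [0.0642 0.0667 0.0718] disc [ 0.5923 -0.2048  0.0703] 0.0246
   mat z 0.0055
B knob 53 [ 0.4508 -0.1168  0.0166] ztop [0.062  0.0661 0.0696] disc [ 0.4512 -0.12    0.0599] 0.025
   mat z 0.0052
C knob 60 [ 0.4578 -0.2868  0.0156] ztop [0.0647 0.0692 0.0727] disc [ 0.458  -0.2736  0.0733] 0.0253
   mat z 0.0057
can rim z 0.154 [0.5115 0.2138 0.0439] [0.5094 0.2124 0.0492] 71 body [0.5102 0.2148 0.0582]
can2 rim z 0.1539 [ 0.5361 -0.5706  0.0388] [ 0.5357 -0.5691  0.0432] 86 body [ 0.536  -0.5698  0.0548]
{'A': array([ 0.593, -0.2  ]), 'B': array([ 0.442, -0.108]), 'C': array([ 0.454, -0.276]), 'can': array([0.513, 0.228]), 'can2': array([ 0.543, -0.594]), 'ram1': array([0.671, 0.437]), 'lemon': array([0.494, 0.423])}
```

```bash
cat > act.py <<'E'
from rig import *
import numpy as np
R=np.diag([1.,-1.,-1.])
def say(t):
    s=sense(); print(t,"t=%.1f"%s["time_s"],np.round(s["position"],4),"F",np.round(s["wrist_force"],1),"gap %.4f gf %.0f"%(s["finger_gap"],s["gripper_force"]))
    return s
def pick(x,y,ztcp=.058):
    command_gripper(.06)
    movep([x,y,.15],R); move_l([x,y,ztcp],feed=.12); command_gripper(0,60); say("grip")
    move_l([x,y,.26],feed=.2)
E
python3 - <<'E'
from act import *
import cv2
pick(.450,-.1138)
movep([.51,.07,.235],R); sleep(.3); say("hover")
for n in("scene","top"):
    p,d=camera(n); np.savez(n+"1.npz",p=p,d=d); cv2.imwrite(f"pics/{n}1.png",p[:,:,::-1])
a=cv2.imread("pics/scene1.png")[100:300,150:450];b=cv2.imread("pics/top1.png")[120:320,150:450]
cv2.imwrite("pics/c1.png",cv2.resize(np.vstack([a,b]),None,fx=1.5,fy=1.5))
E
```

```text
grip t=3.8 [ 0.4506 -0.1142  0.059 ] F [-1.9 -0.7  4.8] gap 0.0285 gf 59
hover t=6.0 [0.51   0.0688 0.2351] F [-0.3  0.3 -1.8] gap 0.0289 gf 59
```

View pics/c1.png

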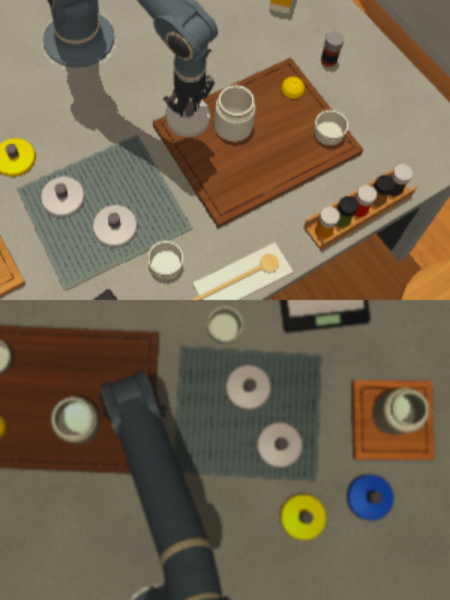

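The lid is held level at about (188,118) in the upper crop, next to the canister. The arm hides it from the top camera, so I'll use the scene camera to find its bias.

Run:
```python
from rig import *
from meas import *
s=sense()["position"]; c=camera_params("scene")
D=np.load("scene1.npz"); P,u,v=cloud(D["d"],c); P0,_,_=cloud(np.load("scene.npz")["d"],c)
Q=near(P,[s[0],s[1]-.004],.075); L=Q[(Q[:,2]>.172)&(Q[:,2]<.212)]
print("lid n",len(L),enclose(L),np.round(np.percentile(L[:,2],[5,50,95]),4))
T=L[L[:,2]>.197]; print("disc",len(T),enclose(T),np.round(np.median(T[:,2]),4))
# outer edge in bearing bins
def edge(T,c0,r):
    for _ in range(5):
        a=np.arctan2(T[:,1]-c0[1],T[:,0]-c0[0]); rr=np.hypot(T[:,0]-c0[0],T[:,1]-c0[1])
        b=np.floor(a/(np.pi/18)).astype(int); E=np.array([T[b==k][np.argmax(rr[b==k])] for k in set(b) if rr[b==k].max()>r-.012])
        c0=circle(E,r)[:2]
    return np.round(c0,4),len(E)
print("lid edge fit",edge(L,[s[0],s[1]-.004],.057),"tcp",s)
for nm,PP in(("before",P0),("now",P)):
    B=near(PP,[.51,.215],.075); B=B[(B[:,2]>.06)&(B[:,2]<.12)&(B[:,1]>.150)]
    print(nm,"can body fit",edge(B,[.51,.215],.054))
    T=near(PP,[.51,.215],.06); T=T[T[:,2]>.147]; print("rim",len(T),np.round(circle(T),4),edge(T,[.51,.215],.047))
# empirical: same edge fit for lids on mat
for k,xy in {"A":(.603,-.207),"C":(.458,-.285)}.items():
    T=near(P,xy,.075); T=T[(T[:,2]>.012)&(T[:,2]<.035)]; print(k,edge(T,xy,.057))
P,u,v=cloud(np.load("top1.npz")["d"],camera_params("top"))
for k,xy in {"A":(.603,-.202),"C":(.458,-.278)}.items():
    T=near(P,xy,.075); T=T[(T[:,2]>.012)&(T[:,2]<.035)]; print("top",k,edge(T,xy,.057))
```

```text
lid n 443 [0.5111 0.0656 0.0587] [0.1888 0.2001 0.2073]
disc 311 [0.5105 0.0653 0.0572] 0.202
lid edge fit (array([0.5097, 0.0648]), 29) tcp [0.5100334  0.06930369 0.23515524]
before can body fit (array([0.5108, 0.2134]), 30)
rim 79 [0.5113 0.214  0.0437] (array([0.5109, 0.2139]), 33)
now can body fit (array([0.5108, 0.2137]), 32)
rim 83 [0.5108 0.2143 0.0438] (array([0.5109, 0.2142]), 36)
A (array([ 0.6034, -0.2055]), 36)
C (array([ 0.4573, -0.2823]), 36)
top A (array([ 0.6058, -0.2026]), 36)
top C (array([ 0.4576, -0.2775]), 36)
```

```bash
cat >> act.py <<'E'
CAN=[.5109,.2182]
def try_on(zhome=.189):
    x,y=CAN
    movep([x,y,.25],R); move_l([x,y,.213],feed=.1); say("over")
    hit=move_l([x,y,.200+.006],feed=.03,until_force=6); say(f"touch {hit}")
    hit=move_l([x,y,zhome-.002],feed=.02,until_force=30); s=say(f"press {hit}")
    return s["position"][2]-zhome
E
python3 - <<'E'
from act import *
print("proud",try_on())
sleep(.2); say("settled")
E
```

```text
over t=7.3 [0.5112 0.2176 0.2129] F [ 0.3 -0.3 -1.5] gap 0.0284 gf 59
touch False t=7.7 [0.5109 0.2182 0.206 ] F [ 0.1  0.2 -1.7] gap 0.0287 gf 59
press True t=8.2 [0.5111 0.2185 0.2029] F [-1.5 -1.6  5.3] gap 0.0282 gf 60
proud 0.013908134097678049
settled t=8.4 [0.5111 0.2185 0.2029] F [-1.2 -0.3  4.7] gap 0.0282 gf 60
```

```bash
cat >> act.py <<'E'
def press_more(zt):
    p=sense()["position"]; h=move_l([p[0],p[1],zt],feed=.01,until_force=25); return say(f"more {h}")
def put(x,y,z=.059):
    p=sense()["position"]; move_l([p[0],p[1],.26],feed=.2); movep([x,y,.12],R); move_l([x,y,.068],feed=.12)
    move_l([x,y,z-.002],feed=.03,until_force=5); say("down"); command_gripper(.06); move_l([x,y,.15],feed=.2)
E
python3 - <<'E'
from act import *
press_more(.187)
put(.4506,-.1142)
pick(.4577,-.2798)
z=try_on(); print("proud",z)
press_more(.187)
E
```

```text
more True t=9.0 [0.5111 0.2185 0.203 ] F [-1.8 -0.8  5.8] gap 0.0289 gf 60
down t=11.7 [ 0.4512 -0.1143  0.059 ] F [-0.3  0.1  4.9] gap 0.0286 gf 60
grip t=15.0 [ 0.4584 -0.2806  0.0592] F [ 0.3 -1.6  6.5] gap 0.0285 gf 59
over t=18.5 [0.511  0.218  0.2129] F [ 0.5 -0.4 -0.9] gap 0.0286 gf 59
touch False t=18.9 [0.5109 0.2182 0.206 ] F [-1.1  0.4 -2.6] gap 0.0287 gf 59
press True t=19.3 [0.5111 0.2185 0.2032] F [-1.6 -1.   5.6] gap 0.0285 gf 60
proud 0.014191875770656115
more True t=19.9 [0.5111 0.2186 0.2032] F [-1.1 -1.6  4.9] gap 0.0285 gf 60
```

Run:
```python
from act import *
put(.4582,-.2802)
pick(.6035,-.2045)
z=try_on(); print("proud",z)
press_more(.187)
```

```text
down t=23.2 [ 0.4587 -0.2805  0.0592] F [-1.1  0.7  3.9] gap 0.0287 gf 60
grip t=26.4 [ 0.6042 -0.205   0.0592] F [-2.  -0.9  6.1] gap 0.0287 gf 59
over t=29.7 [0.5111 0.2181 0.2128] F [ 0.2  0.1 -2.2] gap 0.0287 gf 59
touch False t=30.1 [0.5109 0.2182 0.206 ] F [-0.3  0.8 -0.9] gap 0.0284 gf 59
press False t=31.2 [0.5115 0.2181 0.1891] F [-2.7 -4.8 14.6] gap 0.0287 gf 61
proud 9.19659279072782e-05
more False t=31.4 [0.5115 0.2181 0.1891] F [-3.7 -4.5 15.1] gap 0.0284 gf 61
```

Run:
```python
from act import *
import cv2
from meas import *
press_more(.180); p=sense()["position"]
command_gripper(.06); move_l([p[0],p[1],.30],feed=.2)
movep([.45,-.05,.30],R); sleep(.3); say("away")
for n in("scene","top"):
    im,d=camera(n); cv2.imwrite(f"pics/{n}2.png",im[:,:,::-1]); P,_,_=cloud(d,camera_params(n))
    for k,xy in {"can":(.511,.218),"B":(.451,-.114),"C":(.4585,-.2803)}.items():
        Q=near(P,xy,.065); b=.136 if k=="can" else .006
        L=Q[(Q[:,2]>b+.008)&(Q[:,2]<b+.03)]; 
        if len(L)<20: print(n,k,"occluded",len(L)); continue
        A=np.c_[L[:,:2]-L[:,:2].mean(0),np.ones(len(L))]; M=abs(L[:,2]-np.median(L[:,2]))<.006
        f=np.linalg.lstsq(A[M],L[M,2],rcond=None)[0]
        print(n,k,len(L),"top z",np.round(np.median(L[:,2]),4),"knob z",np.round(np.percentile(Q[:,2],96),4),"tilt",np.round(f[:2],3),enclose(L))
a=cv2.imread("pics/scene2.png")[100:300,150:450];b=cv2.imread("pics/top2.png")[120:320,150:450]
cv2.imwrite("pics/c2.png",cv2.resize(np.vstack([a,b]),None,fx=1.5,fy=1.5))
```

```text
more True t=31.8 [0.5115 0.2181 0.1892] F [-2.3 -2.3  6.7] gap 0.0285 gf 60
away t=34.3 [ 0.4503 -0.0491  0.3   ] F [0.3 0.3 0.3] gap 0.0600 gf 0
scene can 505 top z 0.1542 knob z 0.1871 tilt [ 0.001 -0.006] [0.5103 0.2138 0.0597]
scene B 496 top z 0.0248 knob z 0.6378 tilt [ 0.004 -0.011] [ 0.4474 -0.1131  0.0636]
scene C 538 top z 0.0246 knob z 0.0636 tilt [ 0.004 -0.002] [ 0.4578 -0.2794  0.0642]
top can 761 top z 0.1544 knob z 0.1926 tilt [-0.     0.006] [0.5099 0.2223 0.0575]
top B 78 top z 0.0236 knob z 0.6403 tilt [-0.014  0.082] [ 0.4499 -0.1521  0.0356]
top C 663 top z 0.0235 knob z 0.0613 tilt [ 0.001 -0.005] [ 0.4597 -0.2808  0.0628]
```

View pics/c2.png

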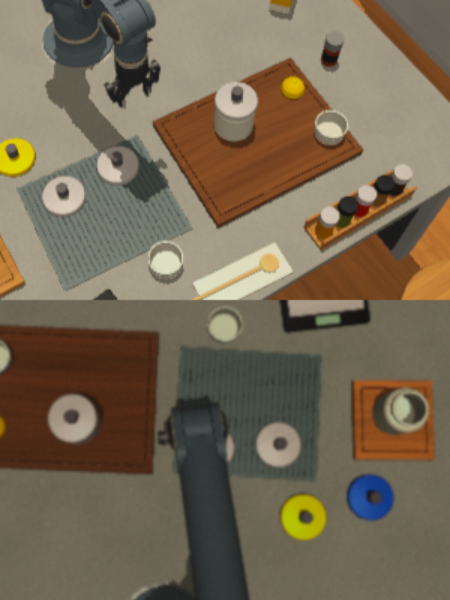

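The canister at (235,110) in the upper crop is closed and level, with the lid top at 0.154 m as expected when home. The other two lids lie flat on the mat at (62,193) and (118,165).

```bash
python3 -c "
from rig import *
print(finish_job())"
```

```text
the job is handed in; nothing more can be done
None
```

The third lid I tried was the one that fits: it snapped home level on the white canister on the walnut board. The two wrong lids are back flat, knob up, on the mat, and the job was handed in at about 34 s; no verdict came back.

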